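Refit the gas ring's knob and hold it pressed

TASK

The control knob of the small gas ring has been taken off for cleaning and stands on the worktop. Pick it up, turn it so that the flat in its bore matches the flat of the D-shaped valve spindle, push it fully home on the spindle, and then press knob and spindle right down against the valve's spring and keep them pressed, as for lighting. Finish like that, with the gripper still holding the knob down, and leave the tea light, shaker, mug and spice jar as they stand.

Things in the scene. Friction and masses are not known exactly. Their poses are not given: they have to be found in the camera images.
- knob: loose black knob, 50 g, upright, bore down; origin: centre of its underside, z up. Skirt 48 mm across, 18 mm high; on it a bar grip 46 mm long (its x), 14 mm thick (its y), top 42 mm above the underside. A white line on the bar points to +x. Below, a D-shaped blind bore: 14 mm deep, 15.5 mm across, flat on the +x (white line) side 3.25 mm from the axis, mouth bevelled 1.5 mm
- spindle_seat (a point): on the spindle's axis, 14 mm below its end: where the centre of the knob's underside comes when the knob is fully home. Moves down with the spindle. z up, +x towards the spindle's flat: a knob that is home has its x (white line) along this x. Unpressed it lies 8 mm above the dial plate
- spindle (a joint): how far the spindle is pressed down, m: 0 = out, 0.005 = stop. The spring needs about 4 N to start and 9 N at the stop; it springs back when let go
- gas_ring: fixed gas ring, white, 250 x 200 mm (its x by y), origin under its centre, top plate 50 mm above the worktop; the spindle stands on its dark front strip, 88 mm from the centre towards -x; the burner and its pan supports, up to 79 mm high, lie 34 mm from the centre towards +x
- tea_light: bystander: tea light, 38 mm across, 15 mm high, origin at the centre of its underside; to be left alone
- red_shaker: bystander: brown spice shaker with red cap, 24 mm across, 68 mm high, origin at the centre of its underside; to be left alone
- mug: bystander: speckled mug on the stove, 85 mm across, 81 mm high, origin under it; to be left alone
- yellow_spice: bystander: spice jar with yellow cap on the stove, 42 mm across, 96 mm high, origin at the centre of its underside; to be left alone
- spindle_end (a point): centre of the upper end of the brass valve spindle: upright D-shaped shaft, 14 mm across, flat 2.5 mm from the axis on its +x side, end bevelled 1.5 mm. It does not turn. It stands 22 mm out of a fixed silvery dial plate (62 mm across, red mark on the side of the flat) on the gas ring's dark front strip
Mind the look-alikes: they are no part of the job. Leave any blue or orange look-alike of the knob alone.

How it is judged:
By the outcome, as a careful person would: the job done as asked, in the order asked, and still so for the second after the job is handed in, while the arm keeps its last pose, push and grip.
It also fails if it takes over 38 s, if anything falls off the work surface, if the arm or the gripper's body presses on something with over 40 N, if the wrist force passes 120 N, or if a joint passes its speed limit or range.

ROBOT

A 7-joint arm with a two-finger parallel gripper is mounted at the origin on a cart in front of the work surface, level with it; the furniture and walls round the work are solid. World frame = base frame: x ahead of the robot, y to its left, z up, the work surface at z = 0. Lengths are in m, angles in rad, forces in N, time in s.
With the tool pointing down it reaches from about 0.4 to 0.85 m from the base axis. Payload 6.9 kg.
Tool frame: the origin (TCP) lies at the very end of the fingers, on their centre line; the grasp point (between the pads) lies 19 mm behind it; z points along the fingers, x is the direction in which the jaws open and shut, and the axes are right-handed (so a half turn about z gives the same grasp; the last joint's range is limited). The gripper opens to 85 mm and grips with 20 to 120 N. Pads are 22 mm wide; open, the fingers measure 114 mm over their backs; the gripper's body (76 mm by 85 mm) begins 54 mm behind the grasp point. The pads swing forward as they close: fully open they stand 13 mm farther back than shut.
Start: joints at [1.206, 0.507, -0.238, 1.5, 0.126, 1.149, -0.155], TCP at [0.283, -0.557, 0.231] pointing down, gripper open.
Joint ranges: [-3.08, 3.08], [-0.24, 2.05], [-1.43, 1.35], [0, 2.5], [-1.52, 4.66], [0.17, 1.96], [-2.89, 2.89]. Speed limits (rad/s): [2.39, 2.39, 3.14, 3.14, 3.14, 3.14, 3.14].

INTERFACE

Orientations are given as a rotation vector (axis times angle).
In Python, from plant import * gives the robot as it stands. The module is installed in compiled form; this text tells all that it offers.
- The arm moves only by the tool servo_tool, never from a script. Its argument "motion" is a list of rows, each a list of 7 numbers: the shift along the tool's x, y, z in m, then the turn, a rotation vector about the tool's x, y, z in rad, then the opening, from 0 (shut) to 1 (fully open). A call has 1 to 8 rows; each row shifts and turns the commanded pose from where the row before left it, along the tool's axes as they then stand; what a row does not reach is not made up. A row lasts 1/10 s, in which the tool goes at most 50 mm and 8.59 degrees, less where a joint would pass 70% of its speed; a pose out of reach is approached as far as the arm can. A call with a gripper value outside its range is refused whole. The fingers move at their own pace and stop on an object; the grip force is fixed at half the most. Time passes only in rows, so rows that do not move let the fingers close. It gives the time, the measured TCP pose, the force and the opening at its end, in the units of the state.
- read_state(): the state, without advancing time (a new reading comes with each control period).
- capture(name): name is "scene" or "top"; returns (picture, depth): 480x640x3 uint8, red, green, blue; 480x640 float32, m along the optical axis (not along the pixel's ray), 0 where there is no reading.
- calibration(name): a dict with "fx", "fy", "cx", "cy" (pixels), "R" (3x3) and "t" (3): a world point X has camera coordinates R X + t. Camera axes: x right, y down, z forward; pixel columns grow to the right and rows downward; lengths in m; the calibration is good to about 2 mm. A picture is of the moment at which its call begins. calibration takes no time and is no camera call.
- job_done(): hands the job in, once; it reports no verdict.
The state is a dict: "time": time; "joint_positions": joint angles; "dq": joint speeds; "joint_torque": joint torques, N m; "tool_pos": TCP position; "orientation": TCP orientation; "ft_force": force on the tool from outside, world axes, zero at the start; "ft_torque": the same for the moment, N m; "gripper_width": opening from 0.0 (shut) to 1.0 (fully open).
Only numpy, scipy, OpenCV 4.12 (cv2) and the standard library are available. Lean on these libraries where they do the work, as an engineer would, in place of code of your own. Each camera call takes 0.05 s, during which the arm holds its last target. There are 200 camera calls.

## Working session

There is one attempt and no reset: what is moved stays moved. The work goes in short steps, Python scripts to look and compute and a tool call to move; the robot and the scene stay as the last step left them, time stands still between calls to the robot, and variables do not carry over. Pictures are saved under pics/ and viewed, about 8 in all and at most 12, crops included, and the job is handed in when it is done.

Besides the shell and the picture viewer there is one more tool, called after ">>>" by a JSON object that holds its "api" and its "payload", one argument or row to a line. servo_tool: Moves the arm, as the interface text tells. Its arguments: {"type":"object","properties":{"motion":{"type":"array","items":{"type":"array","items":{"type":"number"}}}},"required":["motion"]}

```bash
mkdir -p pics
python3 - <<'E'
from plant import *
import cv2,numpy as np
s=read_state();print(s['time'],s['tool_pos'],s['orientation'],s['gripper_width'])
for n in("scene","top"):
    p,d=capture(n);cv2.imwrite(f'pics/{n}0.png',p[:,:,::-1]);np.save(f'{n}0.npy',d);c=calibration(n);print(n,c)
E
```

```text
0.0 [ 0.2826387  -0.55687311  0.23042787] [-2.67662009e+00  1.64300518e+00  2.40712415e-03] 0.9996505443951035
scene {'fx': 482.47829805226104, 'fy': 482.47829805226104, 'cx': 317.81207682668145, 'cy': 236.95176191817043, 'R': array([[ 0.6850126 , -0.72833147,  0.01705898],
       [-0.42980482, -0.42292623, -0.7977476 ],
       [ 0.58823937,  0.53913512, -0.60275017]]), 't': array([-0.35815832,  0.27106486,  0.69545015])}
top {'fx': 518.7071301816718, 'fy': 518.7071301816718, 'cx': 327.9159992250802, 'cy': 239.84708045068516, 'R': array([[ 0.00853757, -0.99995729,  0.00353876],
       [-0.99399651, -0.0088726 , -0.10905146],
       [ 0.1090782 , -0.00258648, -0.99402981]]), 't': array([-0.00975263,  0.55337729,  1.3536384 ])}
```

View pics/scene0.png

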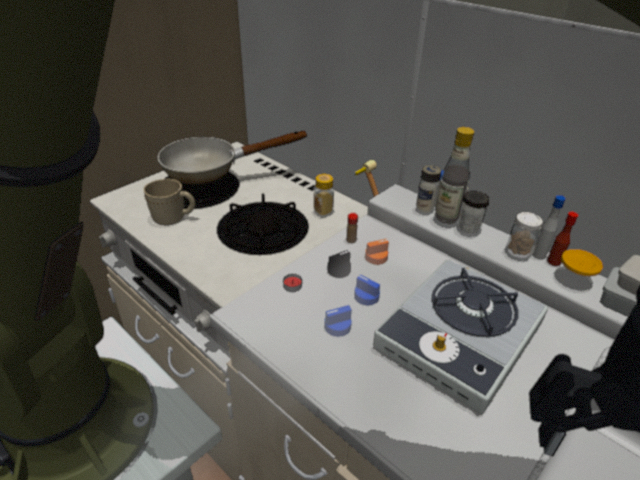

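View pics/top0.png

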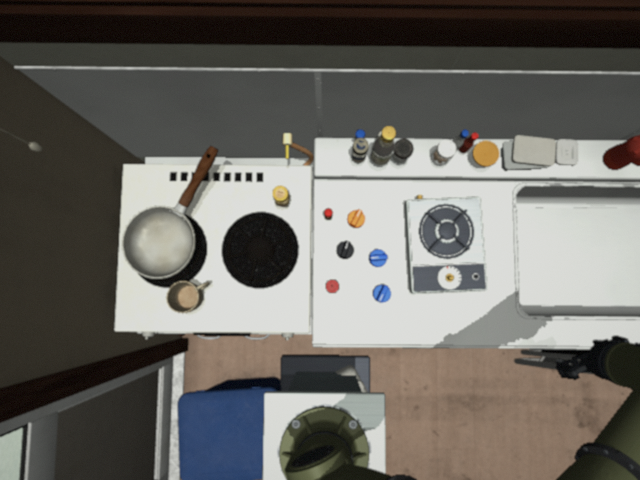

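The black knob is at top (345,250) and scene (339,264). The spindle is at top (450,278) and scene (439,342). The blue and orange look-alikes stand nearby. Next I'll measure both from depth and enlarge them.

```bash
cat > h.py <<'E'
import numpy as np,cv2
from plant import *
def cloud(n,d):
    c=calibration(n);v,u=np.mgrid[:480,:640]
    P=np.stack([(u-c['cx'])/c['fx']*d,(v-c['cy'])/c['fy']*d,d],-1)
    return (P-c['t'])@c['R']
def ray(n,u,v,z):
    c=calibration(n);r=c['R'].T@np.array([(u-c['cx'])/c['fx'],(v-c['cy'])/c['fy'],1]);o=-c['R'].T@c['t']
    return o+r*(z-o[2])/r[2]
def proj(n,X):
    c=calibration(n);p=c['R']@np.array(X)+c['t'];return c['fx']*p[0]/p[2]+c['cx'],c['fy']*p[1]/p[2]+c['cy']
def crop(img,u,v,h,size=400):
    return cv2.resize(img[v-h:v+h,u-h:u+h],(size,size),interpolation=cv2.INTER_CUBIC)
E
python3 - <<'E'
from h import *
a=cv2.imread('pics/top0.png');b=cv2.imread('pics/scene0.png')
o=np.hstack([np.vstack([crop(a,345,250,15,300),crop(b,339,264,20,300)]),np.vstack([crop(a,450,278,20,300),crop(b,439,346,25,300)])])
cv2.imwrite('pics/crop0.png',o)
for n,im,(u,v),(us,vs) in(('top',a,(345,250),(450,278)),('scene',b,(339,264),(439,346))):
    P=cloud(n,np.load(n+'0.npy'))
    U=slice(v-18,v+18),slice(u-18,u+18);Q=P[U].reshape(-1,3);C=im[U].reshape(-1,3).max(1)
    m=(Q[:,2]>.008)&(Q[:,2]<.06)&(C<90)
    print(n,'knob',m.sum(),Q[m].mean(0),Q[m].min(0),Q[m].max(0))
    t=Q[m&(Q[:,2]>.03)];
    if len(t)>4: mu=t.mean(0);w,V=np.linalg.eigh(np.cov(t[:,:2].T));print(' bar',len(t),mu,np.degrees(np.arctan2(V[1,1],V[0,1])),np.sqrt(w))
    U=slice(vs-22,vs+22),slice(us-22,us+22);Q=P[U].reshape(-1,3);m=(Q[:,2]>.062)&(Q[:,2]<.1)
    print(' spindle',m.sum(),Q[m].mean(0) if m.any() else '',Q[m].max(0) if m.any() else '', 'strip z',np.median(Q[:,2]))
E
```

```text
top knob 183 [ 0.52672548 -0.04934671  0.025098  ] [ 0.50723254 -0.07011695  0.00938645] [ 0.54955234 -0.02950298  0.04652033]
 bar 65 [ 0.52450874 -0.04740168  0.04031196] 166.17398416938343 [0.00442462 0.01148121]
 spindle 21 [ 0.45749694 -0.31829535  0.07200602] [ 0.51011684 -0.28840266  0.07729846] strip z 0.04852707874866284
scene knob 398 [ 0.52057896 -0.05927148  0.02447414] [ 0.50345754 -0.07672268  0.00801358] [ 0.54666394 -0.04158369  0.04303204]
 bar 128 [ 0.52147938 -0.05498501  0.03735185] 158.94197393114248 [0.00252437 0.01278195]
 spindle 81 [ 0.45085948 -0.32447825  0.07039478] [ 0.45732603 -0.31732163  0.07580372] strip z 0.05099280170439669
```

View pics/crop0.png

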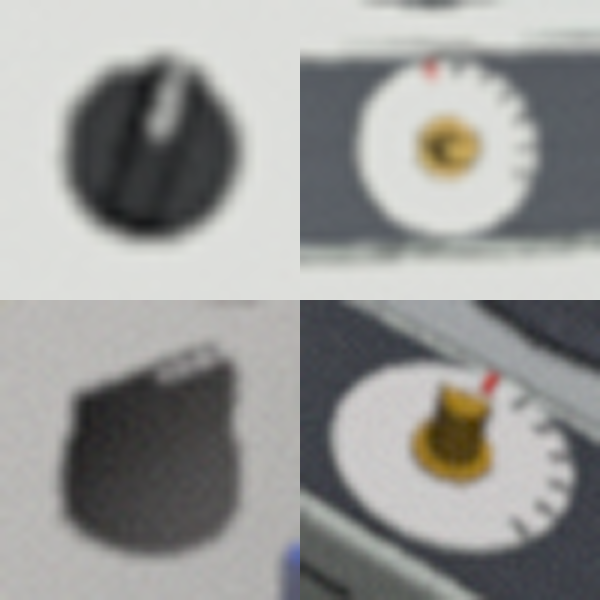

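Top crop: the knob's white line points up and to the right, so its yaw is about -20°. The dial's red mark is up and slightly left, about +13°. Next I'll refine these to subpixel.

Run:
```python
from h import *
def blob(im,u,v,h,f,k=8):
    c=cv2.resize(im[v-h:v+h,u-h:u+h],None,fx=k,fy=k,interpolation=cv2.INTER_CUBIC).astype(int)
    m=f(c).astype(np.uint8);n,l,s,ce=cv2.connectedComponentsWithStats(m)
    j=1+np.argmax(s[1:,4]);mm=(l==j).astype(np.uint8)
    ct=max(cv2.findContours(mm,0,1)[0],key=cv2.contourArea)
    t=lambda p:((p[0]+.5)/k-.5+u-h,(p[1]+.5)/k-.5+v-h)
    pts=np.array([t(p[0]) for p in ct]);return t(ce[j]),s[j,4]/k/k,pts
for n,kn,sp in(('top',(345,250),(450,278)),('scene',(339,264),(439,346))):
    im=cv2.imread(f'pics/{n}0.png');print(n)
    c,a,p=blob(im,*kn,16 if n=='top' else 20,lambda c:(c.max(2)<110))
    print(' knob',c,a,ray(n,*c,.02), 'px bbox',p.min(0),p.max(0))
    if n=='top':
        c,a,p=blob(im,345,247,8,lambda c:(c.min(2)>90)&(np.abs(np.arange(128)-64)[None]<45)&(np.arange(128)[:,None]>8))
        W=np.array([ray(n,*q,.042) for q in p]);(x0,y0),(w,h),ang=cv2.minAreaRect(W[:,:2].astype(np.float32));print(' white',c,a,ray(n,*c,.042),w,h,ang)
    c,a,p=blob(im,*sp,18 if n=='top' else 24,lambda c:c.min(2)>150)
    W=np.array([ray(n,*q,.052) for q in cv2.convexHull(p.astype(np.float32))[:,0]])
    e=cv2.fitEllipse(W[:,:2].astype(np.float32));print(' dial',c,e);dc=np.array(e[0])
    c,a,p=blob(im,*sp,18 if n=='top' else 24,lambda c:(c[:,:,2]-c[:,:,1]>70)&(c[:,:,2]-c[:,:,0]<c[:,:,2])&(c[:,:,1]-c[:,:,0]<35))
    r=ray(n,*c,.052);print(' red',c,a,r,np.degrees(np.arctan2(r[1]-dc[1],r[0]-dc[0])),np.hypot(*(r[:2]-dc)))
    c,a,p=blob(im,*sp,18 if n=='top' else 24,lambda c:(c[:,:,2]-c[:,:,0]>50)&(c[:,:,1]-c[:,:,0]>35))
    print(' brass',c,a,ray(n,*c,.074))
E1=ray('scene',329,256.7,.042);E2=ray('scene',349,250,.042);print(E1,E2,np.degrees(np.arctan2(*(E2-E1)[1::-1])),np.linalg.norm(E2-E1))
# tool x axis
R=cv2.Rodrigues(read_state()['orientation'])[0];print(R.round(3))
```

```text
top
 knob (np.float64(344.5160245466272), np.float64(250.03473803019955)) 205.921875 [ 0.5274758  -0.04970989  0.02      ] px bbox [336.5625 240.9375] [352.9375 258.0625]
 white (np.float64(345.14245156980627), np.float64(242.69522378089513)) 46.78125 [ 0.5449865  -0.05050018  0.042     ] 0.023909524083137512 0.029135888442397118 0.5110747814178467Traceback (most recent call last):
  File "<stdin>", line 18, in <module>
cv2.error: OpenCV(4.12.0) /io/opencv/modules/imgproc/src/shapedescr.cpp:361: error: (-201:Incorrect size of input array) There should be at least 5 points to fit the ellipse in function 'fitEllipseNoDirect'
```

Run:
```python
from h import *
k=8
def up(im,u,v,h): return cv2.resize(im[v-h:v+h,u-h:u+h],None,fx=k,fy=k,interpolation=cv2.INTER_CUBIC).astype(int)
def tp(p,u,v,h): return (np.asarray(p)+.5)/k-.5+np.array([u-h,v-h])
for n,sp,rad in(('top',(449,277),13.3),('scene',(439,346),23)):
    im=cv2.imread(f'pics/{n}0.png');h=24;c=up(im,*sp,h);yy,xx=np.mgrid[:c.shape[0],:c.shape[1]]
    near=np.hypot(xx-h*k,yy-h*k)<rad*k
    def pts(m): 
        y,x=np.nonzero(m);return tp(np.stack([x,y],1),*sp,h)
    B,G,Rr=c[...,0],c[...,1],c[...,2]
    q=pts((c.min(2)>150)&near);hu=cv2.convexHull(q.astype(np.float32))[:,0]
    W=np.array([ray(n,*p,.052)[:2] for p in hu]).astype(np.float32)
    (dc,r)=cv2.minEnclosingCircle(W);A=np.c_[2*W,np.ones(len(W))];s=np.linalg.lstsq(A,(W**2).sum(1),rcond=None)[0]
    print(n,'dial',dc,r,'lsq',s[:2],np.sqrt(s[2]+s[0]**2+s[1]**2))
    q=pts((Rr-G>70)&(G-B<35)&near);r=ray(n,*q.mean(0),.052);print(' red',len(q)/64,q.mean(0),r,np.degrees(np.arctan2(r[1]-s[1],r[0]-s[0])),np.hypot(*(r[:2]-s[:2])))
    q=pts((Rr-B>50)&(G-B>35)&near);print(' brass',len(q)/64,q.mean(0),q.min(0),q.max(0),ray(n,*q.mean(0),.074))
im=cv2.imread('pics/top0.png');g=cv2.cvtColor(im,6)
print(g[238:256,336:354])
E1=ray('scene',329,256.7,.042);E2=ray('scene',349,250,.042);print(E1,E2,np.degrees(np.arctan2(*(E2-E1)[1::-1])),np.linalg.norm(E2-E1))
im=cv2.imread('pics/scene0.png');c=up(im,339,264,20);m=(c.max(2)<110);y,x=np.nonzero(m);q=tp(np.stack([x,y],1),339,264,20)
print('scene knob sil',q.mean(0),q.min(0),q.max(0),ray('scene',*q.mean(0),.02))
R=cv2.Rodrigues(read_state()['orientation'])[0];print(R.round(3))
```

```text
top dial (0.45770594477653503, -0.32114923000335693) 0.03466786444187164 lsq [ 0.45810923 -0.32176421] 0.03294127447938679
 red 0.0 [nan nan] [nan nan nan] nan nan
 brass 45.65625 [449.2627909  277.16029261] [445.6875 273.3125] [453.1875 280.9375] [ 0.45513868 -0.31688748  0.074     ]
scene dial (0.45789635181427, -0.32301872968673706) 0.048256196081638336 lsq [ 0.45790666 -0.3204964 ] 0.040536833829890886
 red 3.046875 [445.20737179 334.40224359] [ 0.48245557 -0.3182221   0.052     ] 5.2929713756948615 0.024654032223346077
 brass 127.15625 [439.48801917 343.84836569] [432.4375 335.3125] [445.4375 350.5625] [ 0.44017576 -0.32952354  0.074     ]
[[221 221 221 221 221 221 221 221 222 221 221 222 221 222 222 221 221 221]
 [222 221 221 221 222 222 223 222 221 217 215 217 221 222 221 221 222 221]
 [220 221 221 222 221 217 215 213 196 173 163 182 202 215 220 221 222 221]
 [222 222 222 217 197 174 164 156 132 101 106 141 160 171 198 220 222 221]
 [222 222 215 187 144 109  95  85  64  53  94 131 124 112 160 205 221 222]
 [223 215 188 139  90  64  59  48  31  64 120 135 102  70 115 182 216 22
[... 583 characters left out ...]
60  62  60  68 118]
 [159  85  56  62  56  43  43  54  55  53  43  47  58  61  63  57  78 141]
 [170  99  59  57  51  42  47  55  55  50  43  51  61  63  61  60  97 166]
 [198 140  74  50  41  37  50  55  55  47  45  55  60  59  57  75 133 192]
 [215 170 109  60  38  38  50  54  52  46  50  60  60  59  61 106 171 210]]
[ 0.50652303 -0.04443068  0.042     ] [ 0.55005277 -0.05880964  0.042     ] -18.27968113755232 0.0458431289257774
scene knob sil [338.92762778 264.8947244 ] [326.9375 251.8125] [357.6875 283.4375] [ 0.52166966 -0.05825758  0.02      ]
[[ 0.453 -0.892 -0.001]
 [-0.892 -0.453  0.001]
 [-0.002  0.    -1.   ]]<stdin>:15: RuntimeWarning: Mean of empty slice.
  ret = um.true_divide(
```

```bash
cat >> h.py <<'E'
from scipy.optimize import least_squares
from scipy.ndimage import map_coordinates
def circ(n,g,c0,z,r,rise,rng=.010,it=4):
    c=np.array(c0,float);ths=np.radians(np.arange(0,360,5));rr=np.linspace(r-rng,r+rng,41)
    for _ in range(it):
        E=[]
        for t in ths:
            uv=np.array([proj(n,[c[0]+q*np.cos(t),c[1]+q*np.sin(t),z]) for q in rr])
            p=map_coordinates(g,[uv[:,1],uv[:,0]],order=1);d=np.gradient(p)*rise;j=np.argmax(d[2:-2])+2
            if d[j]>2: E.append(c+rr[j]*np.array([np.cos(t),np.sin(t)]))
        E=np.array(E)
        s=least_squares(lambda x:np.hypot(*(E-x[:2]).T)-x[2],[*c,r],loss='soft_l1',f_scale=.001);c=s.x[:2]
    return s.x,np.median(np.abs(s.fun)),len(E)
E
python3 - <<'E'
from h import *
for n in('top','scene'):
    im=cv2.imread(f'pics/{n}0.png').astype(float);g=im[...,1]
    x,e,k=circ(n,g,[.4577,-.3205],.052,.031,-1);print(n,'dial',x,e,k)
    # red mark: redness-weighted centroid
    A=im[...,2]-.5*im[...,0]-.5*im[...,1];D=[]
    for X in np.arange(.45,.50,.0005):
        for Y in np.arange(-.345,-.295,.0005):
            rho=np.hypot(X-x[0],Y-x[1])
            if .021<rho<.032:
                u,v=proj(n,[X,Y,.052]);a=map_coordinates(A,[[v],[u]],order=1)[0]
                a2=map_coordinates(im[...,1]-im[...,0],[[v],[u]],order=1)[0]
                if a>25 and a2<15:D.append((X,Y,a))
    D=np.array(D);m=np.average(D[:,:2],axis=0,weights=D[:,2]);d=m-x[:2];print(' red',len(D),m,np.degrees(np.arctan2(d[1],d[0])),np.hypot(*d))
    for z in(.0,.018):
        x,e,k=circ(n,g,[.525,-.053],z,.024,1,.008);print(' knob',z,x,e,k)
E
```

```text
Traceback (most recent call last):
  File "h.py", line 21, in circ
    uv=np.array([proj(n,[c[0]+q*np.cos(t),c[1]+q*np.sin(t),z]) for q in rr])
                 ~~~~^^^^^^^^^^^^^^^^^^^^^^^^^^^^^^^^^^^^^^^^^
  File "h.py", line 11, in proj
    c=calibration(n);p=c['R']@np.array(X)+c['t'];return c['fx']*p[0]/p[2]+c['cx'],c['fy']*p[1]/p[2]+c['cy']
ValueError: time passes only in moves, steps and waits
```

```bash
sed -i 's/^from plant import \*/from plant import *\nimport plant,functools\ncalibration=functools.lru_cache(plant.calibration)/' h.py
cat > m.py <<'E'
from h import *
for n in('top','scene'):
    im=cv2.imread(f'pics/{n}0.png').astype(float);g=im[...,1]
    x,e,k=circ(n,g,[.4577,-.3205],.052,.031,-1);print(n,'dial',x,e,k)
    A=im[...,2]-.5*im[...,0]-.5*im[...,1];D=[]
    for X in np.arange(.45,.50,.0005):
        for Y in np.arange(-.345,-.295,.0005):
            rho=np.hypot(X-x[0],Y-x[1])
            if .021<rho<.032:
                u,v=proj(n,[X,Y,.052]);a=map_coordinates(A,[[v],[u]],order=1)[0]
                a2=map_coordinates(im[...,1]-im[...,0],[[v],[u]],order=1)[0]
                if a>25 and a2<15:D.append((X,Y,a))
    if D:
        D=np.array(D);m=np.average(D[:,:2],axis=0,weights=D[:,2]);d=m-x[:2];print(' red',len(D),m,np.degrees(np.arctan2(d[1],d[0])),np.hypot(*d))
    for z in(.0,.018):
        x,e,k=circ(n,g,[.525,-.053],z,.024,1,.008);print(' knob',z,x,e,k)
E
python3 m.py
```

```text
top dial [ 0.45566735 -0.32159516  0.03072587] 0.0007448895684450015 72
 red 115 [ 0.48293432 -0.31656935] 10.443451934136618 0.027726275188479033
 knob 0.0 [ 0.53046791 -0.05088862  0.02358118] 0.0004043514803183223 72
 knob 0.018 [ 0.52882387 -0.0502929   0.02327052] 0.00046982050600057924 72
scene dial [ 0.45393515 -0.3236375   0.031092  ] 0.0004227666661889007 72
 red 148 [ 0.4817136  -0.31836202] 10.753129736087613 0.02827494647716714
 knob 0.0 [ 0.53104695 -0.05031262  0.02608527] 0.00107186644117567 57
 knob 0.018 [ 0.53129512 -0.05050261  0.02506735] 0.0020557384914308644 54
```

Both cameras agree:

| Item | Position (x, y), m | Yaw |
|---|---|---|
| Knob | (0.529, -0.0505) | about -17.5° |
| Spindle | (0.455, -0.3225) | +10.6° |

Next I'll move to above the knob.

>>> {"api": "servo_tool", "payload": {
  "motion": [
    [-0.026, -0.0345, 0, 0, 0, 0, 0.5],
    [-0.026, -0.0345, 0, 0, 0, 0, 0.5],
    [-0.026, -0.0345, 0, 0, 0, 0, 0.5],
    [-0.026, -0.0345, 0, 0, 0, 0, 0.5],
    [-0.026, -0.0345, 0, 0, 0, 0, 0.5],
    [-0.026, -0.0345, 0, 0, 0, 0, 0.5],
    [-0.026, -0.0345, 0, 0, 0, 0, 0.5],
    [-0.026, -0.0345, 0, 0, 0, 0, 0.5]
  ]
}}

```text
time: 0.9
tool_pos: [0.4351, -0.2452, 0.2312]
orientation: [2.677, -1.644, -0.0]
ft_force: [0.7, -0.7, 0.3]
gripper_width: 0.501
```

>>> {"api": "servo_tool", "payload": {
  "motion": [
    [-0.026, -0.0345, 0, 0, 0, 0, 0.5],
    [-0.026, -0.0345, 0, 0, 0, 0, 0.5],
    [-0.026, -0.0345, 0, 0, 0, 0, 0.5],
    [-0.026, -0.0345, 0, 0, 0, 0, 0.5],
    [-0.026, -0.0345, 0, 0, 0, 0, 0.5],
    [0, 0, 0.02, 0, 0, 0.13, 0.5],
    [0, 0, 0.02, 0, 0, 0.13, 0.5],
    [0, 0, 0.02, 0, 0, 0.13, 0.5]
  ]
}}

```text
time: 1.7
tool_pos: [0.5297, -0.0525, 0.1703]
orientation: [2.303, -2.136, -0.0]
ft_force: [0.8, 0.2, -1.0]
gripper_width: 0.502
```

>>> {"api": "servo_tool", "payload": {
  "motion": [
    [0, 0, 0.02, 0, 0, 0.13, 0.5],
    [0, 0, 0.02, 0, 0, 0.13, 0.5],
    [0, 0, 0.01, 0, 0, 0.127, 0.5],
    [0, 0, 0, 0, 0, 0, 0.5]
  ]
}}

```text
time: 2.1
tool_pos: [0.5286, -0.0526, 0.1197]
orientation: [1.852, -2.534, -0.003]
ft_force: [-0.2, -1.0, 0.6]
gripper_width: 0.499
```

>>> {"api": "servo_tool", "payload": {
  "motion": [
    [-0.002, 0, 0.03, 0, 0, 0, 0.5],
    [0, 0, 0.03, 0, 0, 0, 0.5],
    [0, 0, 0.025, 0, 0, 0, 0.5],
    [0, 0, 0.013, 0, 0, 0, 0.5],
    [0, 0, 0, 0, 0, 0, 0.5]
  ]
}}

```text
time: 2.6
tool_pos: [0.5296, -0.0508, 0.0221]
orientation: [1.859, -2.53, -0.003]
ft_force: [0.7, 0.1, 0.1]
gripper_width: 0.502
```

Run:
```python
from h import *
p,d=capture('scene');im=p[:,:,::-1].copy();q,_=capture('top')
cv2.imwrite('pics/g1.png',np.hstack([crop(im,340,250,40),crop(q[:,:,::-1],350,250,30)]))
s=read_state();print(s['tool_pos'],s['ft_force'])
```

```text
[ 0.53083347 -0.05094061  0.02387783] [0.1886523  0.6326539  0.32786127]
```

View pics/g1.png

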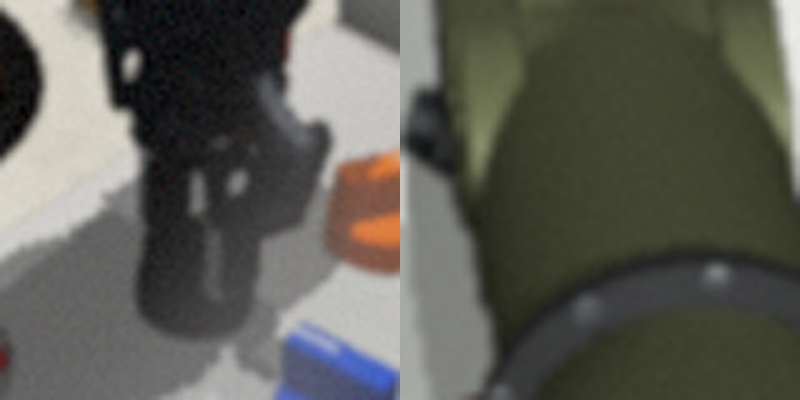

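The gripper straddles the knob's bar (left crop, about (200,270)), and the neighbours are clear. I'll close the fingers.

>>> {"api": "servo_tool", "payload": {
  "motion": [
    [0, 0, 0, 0, 0, 0, 0.25],
    [0, 0, 0, 0, 0, 0, 0.15],
    [0, 0, 0, 0, 0, 0, 0],
    [0, 0, 0, 0, 0, 0, 0],
    [0, 0, 0, 0, 0, 0, 0],
    [0, 0, 0, 0, 0, 0, 0]
  ]
}}

```text
time: 3.3
tool_pos: [0.5311, -0.0511, 0.0245]
orientation: [-1.855, 2.534, -0.002]
ft_force: [-0.6, -0.7, 7.0]
gripper_width: 0.15
```

>>> {"api": "servo_tool", "payload": {
  "motion": [
    [0, 0, -0.02, 0, 0, 0, 0],
    [0, 0, -0.04, 0, 0, 0, 0],
    [0, 0, -0.045, 0, 0, 0, 0],
    [0.04, -0.0015, -0.02, 0, 0, 0, 0],
    [0.04, -0.0015, 0, 0, 0, 0, 0],
    [0.04, -0.0015, 0, 0, 0, 0, 0],
    [0.04, -0.0015, 0, 0, 0, 0, 0],
    [0.04, -0.0015, 0, 0, 0, 0, 0]
  ]
}}

```text
time: 4.1
tool_pos: [0.4765, -0.2454, 0.149]
orientation: [-1.856, 2.534, -0.002]
ft_force: [1.4, -0.7, -0.1]
gripper_width: 0.146
```

>>> {"api": "servo_tool", "payload": {
  "motion": [
    [0.04, -0.0015, 0, 0, 0, 0, 0],
    [0.041, -0.001, 0, 0, 0, 0, 0],
    [0, 0, 0, 0, 0, -0.1225, 0],
    [0, 0, 0, 0, 0, -0.1225, 0],
    [0, 0, 0, 0, 0, -0.1225, 0],
    [0, 0, 0, 0, 0, -0.1225, 0],
    [0, 0, 0, 0, 0, 0, 0]
  ]
}}

```text
time: 4.8
tool_pos: [0.4548, -0.322, 0.1486]
orientation: [-2.417, 2.007, -0.001]
ft_force: [0.6, 0.0, -0.8]
gripper_width: 0.144
```

Run:
```python
from h import *
p,d=capture('scene');im=p[:,:,::-1].copy();q,e=capture('top');cv2.imwrite('pics/s2.png',im);cv2.imwrite('pics/t2.png',q[:,:,::-1]);np.save('s2.npy',d)
cv2.imwrite('pics/g2.png',np.hstack([crop(im,439,320,50),crop(q[:,:,::-1],450,278,50)]))
for i in range(1):
    s=read_state();print(s['tool_pos'],s['ft_force'],s['gripper_width']);R=cv2.Rodrigues(s['orientation'])[0];print(R.round(3),np.degrees(np.arctan2(R[1,0],R[0,0])))
```

```text
[ 0.45489535 -0.32193503  0.14855978] [-0.01317663  0.85698789 -0.55163179] 0.14955909985263185
[[ 0.178 -0.984  0.   ]
 [-0.984 -0.178 -0.   ]
 [ 0.    -0.    -1.   ]] -79.73198532925962
```

View pics/g2.png

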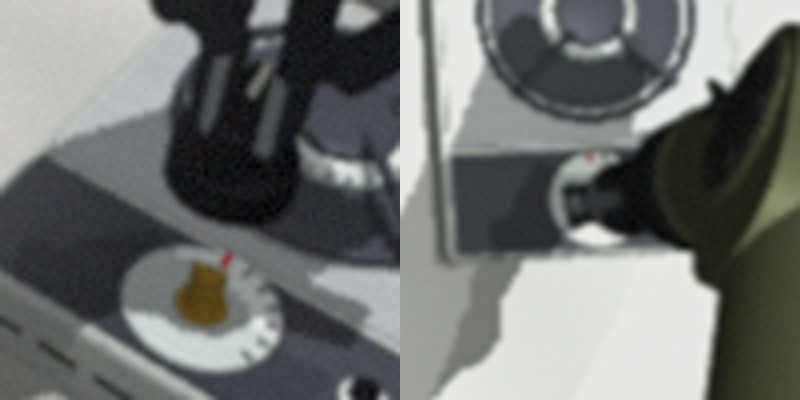

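Run:
```python
from h import *
im=cv2.imread('pics/s2.png');g=im.max(2).astype(int)
for zb in(.1245,.1265):
    t=np.linspace(0,6.28,200)
    P=np.array([proj('scene',[.4549+.024*np.cos(a),-.322+.024*np.sin(a),z]) for a in t for z in(zb,zb+.018)]);print(zb,P.min(0),P.max(0))
for v in range(308,322,3): print(v,g[v,424:472])
print('col');
for u in(443,446,449,452): print(u,g[318:334,u])
```

```text
0.1245 [429.75561808 292.75123706] [465.27710672 325.00192718]
0.1265 [429.96697442 291.77752133] [465.55527674 324.04573051]
308 [122 116 119 117 122 113  81  47  24  18  29  27  25  23  25  25  16  28
  16  14  25  23  21  25  22  19  18  22  42  58  66  71  59  40  26  21
  13   8  17  52 105 133 145 132 112  92  89  89]
311 [117 120 117 123 118  96  58  31  21  19  19  25  20  18  28  26  19  25
  19  28  21  22  26  21   8  22  20   6  18   1  15  21  22  19   9  14
  12  18  14  35  81 106 109 126 139 148 153 166]
314 [118 121 120 118 118 101  65  35  20  17  19  21  23  14  30  29  21  20
  23  14  18  26  19  19  22  18  23  19  26  21  17  21  19  25  15  18
  21  13  20  28  44  61  78  89 102 108  99 104]
317 [119 119 118 119 117 115 104  78  44  30  18  27  20  27  16  17  23  24
  30  23  30  26  26  20  28  35  31  18  28  24  28  26  29  28  12  22
  20   7  27  39  50  49  53  52  47  52  55  57]
320 [115 110 111 111 118 117 121 114 109  84  54  34  27  24  25  28  18  20
  28  21  21  15  23  19  20  23  13  20  18  20  13  17  15  18  20  16
  18  30  36  48  52  52  53  51  49  50  52  52]
col
443 [ 16  19  21  23  16  22  29  59  96 115 121 113 112 113 125 131]
446 [ 24  28  23  16  23  17  15  34  75 101 116 117 115 111 107 119]
449 [ 26  24  23  17  16  23  16  25  55  90 111 114 119 117 112 107]
452 [ 29  26  18  23  15  13  17  25  39  71  92 107 115 116 116 116]
```

>>> {"api": "servo_tool", "payload": {
  "motion": [
    [0.001, 0, 0.02, 0, 0, 0, 0],
    [0, 0, 0.02, 0, 0, 0, 0],
    [0, 0, 0.006, 0, 0, 0, 0],
    [0, 0, 0, 0, 0, 0, 0]
  ]
}}

```text
time: 5.3
tool_pos: [0.4548, -0.3224, 0.1017]
orientation: [2.413, -2.011, -0.003]
ft_force: [-1.1, -0.5, -0.2]
gripper_width: 0.145
```

Run:
```python
from h import *
p,d=capture('scene');im=p[:,:,::-1].copy();cv2.imwrite('pics/s3.png',im)
cv2.imwrite('pics/g3.png',crop(im,439,335,35,600))
s=read_state();print(s['tool_pos'],s['ft_force'],s['gripper_width'],proj('scene',[.4539,-.3236,.052]))
```

```text
[ 0.45527184 -0.32269808  0.10247744] [-0.28017154  0.7138615   0.67841627] 0.14588210859824105 (np.float64(438.54822315203035), np.float64(346.21552750849935))
```

View pics/g3.png

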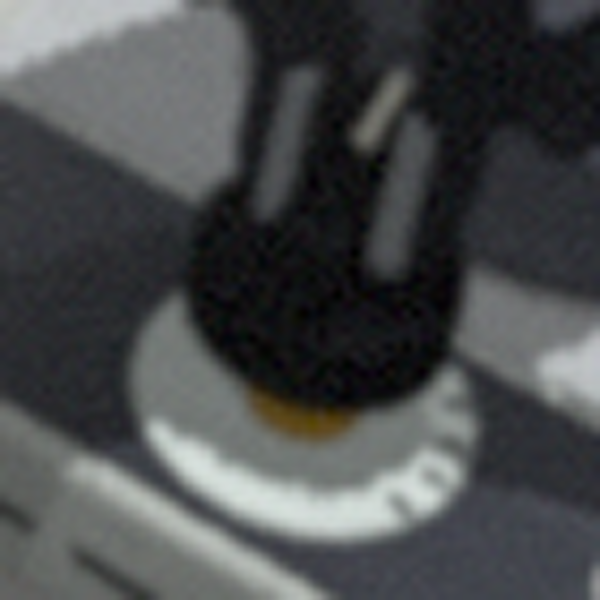

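Run:
```python
from h import *
im=cv2.imread('pics/s3.png');g=im.max(2).astype(int)
t=np.linspace(0,6.28,200)
for c in((.4539,-.3236),):
  for zb in(.0785,.0805):
    P=np.array([proj('scene',[c[0]+.024*np.cos(a),c[1]+.024*np.sin(a),z]) for a in t for z in(zb,zb+.018)]);print(zb,P.min(0),P.max(0))
for v in range(328,350,2): print(v,g[v,420:432],g[v,452:466])
for u in(436,440,444,447): print(u,g[342:360,u])
x=circ('scene',cv2.imread('pics/scene0.png')[...,1].astype(float),[.454,-.323],.052,.031,-1);print(x)
```

```text
0.0785 [425.60390375 315.14584395] [459.73560326 347.07375982]
0.0805 [425.80104277 314.24244673] [459.99446476 346.18938118]
328 [48 48 42 45 42 43 29 16 17 24 23 23] [35 27 21 18 25 30 42 57 52 60 55 59 56 54]
330 [47 50 41 47 43 40 24 17 19 16 22 17] [29 23 18 18 11 28 42 56 62 52 49 48 52 53]
332 [44 47 44 41 41 29 20 15 18 16 21 15] [12 13 17 13  9 29 65 94 95 87 80 72 55 54]
334 [45 45 48 61 78 62 29 19  5 26 27 22] [ 15  18  11  14  14  40  83 113 118 120 114 109 104  95]
336 [ 54  66  93 113 115  89  44  16  19  19  12  11] [  2  21  23  10  25  57  98 118 118 119 120 119 117 115]
338 [ 76 106 121 122 122 108  80  42  14  20  16  21] [ 29  19  21  22  43  78 103 113 117 116 122 116 119 118]
340 [100 121 122 120 121 122 111  86  50  19  19  15] [ 22  11  14  21  49  87 106 113 115 110 116 113 115 117]
342 [115 120 120 123 120 122 123 119 106  78  47  26] [ 17  16  25  49  75  71  68  75  90 104 113 115 114 117]
344 [114 122 121 123 123 121 121 122 121 117 108  84] [ 16  37  79 122 141 120  84  56  52  57  70  89 101 114]
346 [108 123 116 120 122 118 120 126 123 123 121 116] [ 89 117 135 133 120 107  90  67  50  50  53  53  53  56]
348 [ 99 127 134 126 118 116 119 120 119 117 120 125] [119 128 144 149 143 134 119  86  58  45  50  56  53  54]
436 [ 15  16  21  21  46  78  90  95 104 111 119 121 117 131 175 208 219 222]
440 [ 24  21  10  18  20  37  71  87  93 100 111 120 119 122 131 166 197 215]
444 [  5  13  15  12   7  33  63  85 103 111 122 120 125 120 127 179 214 221]
447 [ 18  21  13  13  19  51  96 116 121 122 121 119 123 138 170 203 216 219]
(array([ 0.45387541, -0.32369719,  0.03111909]), np.float64(0.00033285574249129063), 72)
```

>>> {"api": "servo_tool", "payload": {
  "motion": [
    [0.0013, -0.0009, 0, 0, 0, 0, 0],
    [0, 0, 0.002, 0, 0, 0, 0],
    [0, 0, 0.002, 0, 0, 0, 0],
    [0, 0, 0.002, 0, 0, 0, 0],
    [0, 0, 0.001, 0, 0, 0, 0]
  ]
}}

```text
time: 5.85
tool_pos: [0.4568, -0.3239, 0.0955]
orientation: [-2.415, 2.009, -0.001]
ft_force: [1.4, 1.2, -0.1]
gripper_width: 0.149
```

>>> {"api": "servo_tool", "payload": {
  "motion": [
    [0, 0, 0.001, 0, 0, 0, 0],
    [0, 0, 0.001, 0, 0, 0, 0]
  ]
}}

```text
time: 6.05
tool_pos: [0.4568, -0.3235, 0.0933]
orientation: [-2.415, 2.008, -0.001]
ft_force: [1.6, 1.6, 2.2]
gripper_width: 0.146
```

>>> {"api": "servo_tool", "payload": {
  "motion": [
    [0, 0, 0.001, 0, 0, 0, 0],
    [0, 0, 0.001, 0, 0, 0, 0],
    [0, 0, 0.001, 0, 0, 0, 0]
  ]
}}

```text
time: 6.35
tool_pos: [0.4567, -0.3235, 0.0903]
orientation: [-2.415, 2.008, -0.0]
ft_force: [2.2, 1.7, 2.0]
gripper_width: 0.145
```

>>> {"api": "servo_tool", "payload": {
  "motion": [
    [0, 0, 0.001, 0, 0, 0, 0],
    [0, 0, 0.001, 0, 0, 0, 0],
    [0, 0, 0.001, 0, 0, 0, 0],
    [0, 0, 0, 0, 0, 0, 0]
  ]
}}

```text
time: 6.75
tool_pos: [0.4567, -0.3235, 0.0873]
orientation: [-2.415, 2.009, -0.0]
ft_force: [2.5, 4.4, 3.8]
gripper_width: 0.147
```

>>> {"api": "servo_tool", "payload": {
  "motion": [
    [0, 0, 0.001, 0, 0, 0, 0],
    [0, 0, 0.001, 0, 0, 0, 0],
    [0, 0, 0, 0, 0, 0, 0]
  ]
}}

```text
time: 7.05
tool_pos: [0.4567, -0.3235, 0.0853]
orientation: [-2.415, 2.008, -0.0]
ft_force: [2.9, 4.8, 2.9]
gripper_width: 0.145
```

>>> {"api": "servo_tool", "payload": {
  "motion": [
    [-0.0006, -0.0004, 0, 0, 0, 0, 0],
    [0, 0, 0.001, 0, 0, 0, 0],
    [0, 0, 0.001, 0, 0, 0, 0],
    [0, 0, 0, 0, 0, 0, 0]
  ]
}}

```text
time: 7.45
tool_pos: [0.4568, -0.3235, 0.0834]
orientation: [-2.415, 2.01, -0.001]
ft_force: [3.2, 2.3, 5.8]
gripper_width: 0.143
```

>>> {"api": "servo_tool", "payload": {
  "motion": [
    [0, 0, 0.001, 0, 0, 0, 0],
    [0, 0, 0, 0, 0, 0, 0]
  ]
}}

```text
time: 7.65
tool_pos: [0.4567, -0.3235, 0.0825]
orientation: [-2.415, 2.01, -0.001]
ft_force: [1.9, 3.6, 7.0]
gripper_width: 0.144
```

>>> {"api": "servo_tool", "payload": {
  "motion": [
    [0, 0, 0.001, 0, 0, 0, 0],
    [0, 0, 0.001, 0, 0, 0, 0],
    [0, 0, 0, 0, 0, 0, 0]
  ]
}}

```text
time: 7.95
tool_pos: [0.4567, -0.3235, 0.0806]
orientation: [2.415, -2.01, 0.001]
ft_force: [2.0, 3.4, 6.9]
gripper_width: 0.15
```

>>> {"api": "servo_tool", "payload": {
  "motion": [
    [0, 0, 0.001, 0, 0, 0, 0],
    [0, 0, 0.001, 0, 0, 0, 0],
    [0, 0, 0, 0, 0, 0, 0]
  ]
}}

```text
time: 8.25
tool_pos: [0.4569, -0.3235, 0.0801]
orientation: [2.415, -2.009, 0.003]
ft_force: [-2.4, 4.4, 20.6]
gripper_width: 0.147
```

>>> {"api": "servo_tool", "payload": {
  "motion": [
    [0, 0, 0.001, 0, 0, 0, 0],
    [0, 0, 0, 0, 0, 0, 0]
  ]
}}

```text
time: 8.45
tool_pos: [0.457, -0.3236, 0.08]
orientation: [2.414, -2.009, 0.004]
ft_force: [-2.5, 6.0, 29.2]
gripper_width: 0.145
```

Run:
```python
from h import *
p,d=capture('scene');im=p[:,:,::-1].copy();cv2.imwrite('pics/s4.png',im)
cv2.imwrite('pics/g4.png',crop(im,439,340,35,600))
g=im.max(2).astype(int);print(read_state()['tool_pos'],read_state()['ft_force'])
t=np.linspace(0,6.28,200)
for zb in(.053,.055,.060):
    P=np.array([proj('scene',[.4539+.024*np.cos(a),-.3236+.024*np.sin(a),z]) for a in t for z in(zb,zb+.018)]);print(zb,P.min(0),P.max(0))
for u in(434,437,440,443): print(u,g[350:366,u])
for v in(340,344): print(v,g[v,416:430],g[v,450:462])
```

```text
[ 0.456961   -0.32356015  0.07996478] [-3.23099562  6.26795502 29.42414648]
0.053 [423.14525751 326.41437019] [456.50893917 358.09595214]
0.055 [423.33448911 325.54696863] [456.75716599 357.24811077]
0.06 [423.81021184 323.36642787] [457.38128634 355.11630127]
434 [  7  20  18  21  64 130 188 215 223 217 184 129  85  78 113 161]
437 [ 22  16  23  17  16  39 100 173 216 224 215 182 118  81  74  77]
440 [ 23   9  20  14   9  16  61 134 193 216 219 206 158  99  74  78]
443 [ 25  12  12   8  20  13  43 110 181 218 221 213 169 111  79  76]
340 [ 46  43  48  69 103 120 124 125 100  65  26   4  20  13] [ 38  22  21  14  15  18  47  87 110 114 120 116]
344 [ 46  38  60  92 115 123 125 118  90  46  22  14  14  15] [14 19 19 15  8 25 61 87 75 56 51 59]
```

View pics/g4.png

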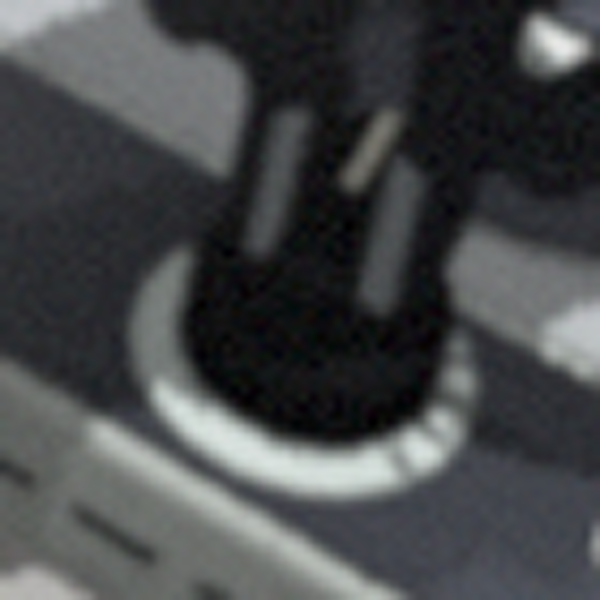

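The skirt's lower edge is at v≈357.0, against 357.2 predicted for home and fully pressed (355.1 if unpressed). It is centred on the dial with the white line towards the red mark. The push is holding steady at 29 N, so I'll hand in.

```bash
python3 -c "
from plant import *
print(job_done());s=read_state();print(s['time'],s['tool_pos'],s['ft_force'],s['gripper_width'])"
```

```text
the job is handed in; nothing more can be done
None
the job is handed in; nothing more can be done
```

I gripped the black knob by its bar and turned it about 28° to match the spindle's flat. I then pushed it onto the spindle and pressed it down to the stop, and handed the job in with the gripper still holding it there. This took about 8.5 s of robot time.

**Press-down:** Resistance was about 7 N over the spring travel. It then rose sharply to 29 N at tool height 0.080 m, which I take to be the stop, and the push held steady.

**Last camera check:** The lower edge of the skirt was at image row 357.0. I predicted 357.2 for fully home and pressed, and 355.1 for unpressed. The knob was centred on the dial to within about 0.5 px, with the white line towards the red mark.

**Checks that were less clean:**
- The two cameras disagreed by about 2 mm on the spindle's position. I settled it by comparing knob and dial in the scene camera's pictures, then corrected slightly for the sideways force on the way down.
- A sideways force of about 7 N remained at the end.
- The camera check can't rule out 1 mm or so of knob slip in the jaws.
- I didn't re-measure the tea light, shaker, mug and spice jar at the end. The paths were planned clear of them.

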